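# Line up four sample eggs by shell shade

## Robot

A 6-joint arm with a two-finger parallel gripper is mounted at the origin on the work surface. World frame = base frame: x ahead of the robot, y to its left, z up, the work surface at z = 0. Lengths are in m, angles in rad, forces in N, time in s.
With the tool pointing down it reaches from about 0.425 to 0.95 m from the base axis. Payload 3.5 kg.
Tool frame: the origin (TCP) lies between the finger pads; the fingertips stand 19 mm ahead of it and the grasp point (between the pads) is the TCP; z points along the fingers, y is the line along which they close (so a half turn about z gives the same grasp; the last joint's range is limited). The gripper opens to 85 mm and grips with 20 to 120 N. Pads are 22 mm wide; open, the fingers measure 114 mm over their backs; the gripper's body (76 mm by 85 mm) begins 54 mm behind the grasp point. The pads swing forward as they close: fully open they stand 13 mm farther back than shut.
Start: joints at [1.194, 0.286, 1.577, -0, 1.279, -0.15], TCP at [0.152, 0.658, 0.25] pointing down, gripper open.
Joint ranges: [-2.77, 2.77], [-0.9, 2.22], [0.21, 2.48], [-1.53, 4.67], [0.24, 2.81], [-2.84, 2.84]. Speed limits (rad/s): [2.79, 2.79, 3.14, 3.14, 3.14, 3.14].

## Interface

Orientations are given as a unit quaternion [x, y, z, w].
In Python, from plant import get_state, cams, ctrl gives the robot as it stands. The module is installed in compiled form; this text tells all that it offers.
- The arm moves only by the tool jog_arm, never from a script. Its argument "deltas" is text: rows parted by semicolons, each of 6 numbers parted by spaces: the shift along the world's x, y, z normalised to -1 to 1, where 1 is 0.02 m, then the turn, a rotation vector about the world's x, y, z normalised to -1 to 1, where 1 is 0.1 rad. In form: x y z ax ay az; .... A call has 1 to 20 rows; each row shifts and turns the commanded pose from where the row before left it; what a row does not reach is not made up. A row lasts 1/8 s, in which the tool goes at most 62.5 mm and 10.7 degrees, less where a joint would pass 70% of its speed; a pose out of reach is approached as far as the arm can. A call with a number of a shift or a turn outside -1 to 1 is refused whole. A call with a gripper value outside its range is refused whole. "gripper" is the opening, from 0 (shut) to 1 (fully open), set as the call begins (left out, the last holds). The fingers move at their own pace and stop on an object; "squeeze" is the grip in N (left out, the last holds). Time passes only in rows, so rows that do not move let the fingers close. It gives the time, the measured TCP pose, the force, the opening and the grip force at its end, in the units of the state.
- get_state(): the state, without advancing time (a new reading comes with each control period).
- cams.read_camera(name): name is "scene" or "top"; returns a dict with "color" (400x640x3 uint8, blue, green, red), "vfov" (degrees; the focal length in pixels is half the picture's height over the tangent of half this angle, whatever the lens; pixels are square), "cx", "cy" (the principal point, pixels), "distortion" ([k1, k2, p1, p2, k3] as OpenCV has them; the pictures are not rectified), "rvec" (rotation vector, rad) and "tvec" (3), from world to camera coordinates, as OpenCV has them. Camera axes: x right, y down, z forward; pixel columns grow to the right and rows downward; lengths in m; the calibration is good to about 2 mm. A picture is of the moment at which its call begins. There is no depth.
- ctrl.sign_off(): hands the job in; it is judged then, once.
The state is a dict: "time": time; "qpos": joint angles; "dq": joint speeds; "joint_efforts": joint torques, N m; "eef_pos": TCP position; "tcp_rot": TCP orientation; "contact_force": force on the tool from outside, world axes, zero at the start; "wrist_torque": the same for the moment, N m; "opening": opening from 0.0 (shut) to 1.0 (fully open); "finger_force": force on a finger pad.
Only numpy, scipy, OpenCV 4.12 (cv2) and the standard library are available. Lean on these libraries where they do the work, as an engineer would, in place of code of your own. Each camera call takes 0.05 s, during which the arm holds its last target. There are 200 camera calls.

## Task

Line up the four sample eggs by shell shade in the row of blue cups: the darkest egg in the end cup beside the dark-brown tile, then steadily paler, with the palest at the cream-tile end. Leave one egg standing upright and released in each cup; never drop an egg or let one tip over, and do not disturb the sanitiser bottle.

Things in the scene. Friction and masses are not known exactly. Their poses are not given: they have to be found in the camera images.
- egg_white: The palest egg: a hen's egg with an off-white shell. Rigid, 57 mm tall, 44 mm wide, 60 g, standing point down in a dimple (rim 24 mm above the table) of one of two fixed grey 2-egg trays, tray neighbour 90 mm away. Origin: its lower tip, about 9 mm above the table at the start; z up along the egg. Grip at the waist, 30 to 36 mm above the origin. All eggs have the same size and shape.
- egg_tan: The second palest egg: a light tan shell. Rigid, 57 mm tall, 44 mm wide, 60 g, standing point down in a dimple (rim 24 mm above the table) of one of two fixed grey 2-egg trays, tray neighbour 90 mm away. Origin: its lower tip, about 9 mm above the table at the start; z up along the egg. Grip at the waist, 30 to 36 mm above the origin. All eggs have the same size and shape.
- egg_brown: The second darkest egg: a mid reddish-brown shell. Rigid, 57 mm tall, 44 mm wide, 60 g, standing point down in a dimple (rim 24 mm above the table) of one of two fixed grey 2-egg trays, tray neighbour 90 mm away. Origin: its lower tip, about 9 mm above the table at the start; z up along the egg. Grip at the waist, 30 to 36 mm above the origin. All eggs have the same size and shape.
- egg_dark: The darkest egg: a very dark chocolate-brown shell. Rigid, 57 mm tall, 44 mm wide, 60 g, standing point down in a dimple (rim 24 mm above the table) of one of two fixed grey 2-egg trays, tray neighbour 90 mm away. Origin: its lower tip, about 9 mm above the table at the start; z up along the egg. Grip at the waist, 30 to 36 mm above the origin. All eggs have the same size and shape.
- cup_1: One of the two end cups of the row: fixed blue cone-shaped egg cup, empty, mouth 36 mm inside, 44 outside, rim 18 mm above its origin. Cups 1-2-3-4 stand 90 mm apart in a straight row on a 6 mm strip. Origin: centre of its underside, 6 mm above the table; z up, y along the row towards cup_1's end. A seated egg's tip rests about 3 mm above this origin.
- cup_2: The second cup of the row, beside cup_1: fixed blue cone-shaped egg cup, empty, mouth 36 mm inside, 44 outside, rim 18 mm above its origin. Cups 1-2-3-4 stand 90 mm apart in a straight row on a 6 mm strip. Origin: centre of its underside, 6 mm above the table; z up, y along the row towards cup_1's end. A seated egg's tip rests about 3 mm above this origin.
- cup_3: The third cup of the row, between cup_2 and cup_4: fixed blue cone-shaped egg cup, empty, mouth 36 mm inside, 44 outside, rim 18 mm above its origin. Cups 1-2-3-4 stand 90 mm apart in a straight row on a 6 mm strip. Origin: centre of its underside, 6 mm above the table; z up, y along the row towards cup_1's end. A seated egg's tip rests about 3 mm above this origin.
- cup_4: The other end cup of the row, farthest from cup_1: fixed blue cone-shaped egg cup, empty, mouth 36 mm inside, 44 outside, rim 18 mm above its origin. Cups 1-2-3-4 stand 90 mm apart in a straight row on a 6 mm strip. Origin: centre of its underside, 6 mm above the table; z up, y along the row towards cup_1's end. A seated egg's tip rests about 3 mm above this origin.
- tile_dark: The dark shade tile: a fixed dark-brown square, 44 x 44 x 10 mm, on the strip past one end of the cup row, 65 mm from the centre of the nearest cup (cup_1 or cup_4, it changes from start to start). It marks the dark end; a like cream tile (not listed) marks the pale end. Origin: centre of its underside, 6 mm above the table.
- sanitiser: Bystander: a loose white bottle with a green cap, 60 mm across, 150 mm tall, standing left of the work. Origin: centre of its underside; z up. Leave it alone. (A bench scale on the right, 38 mm high, and a black torch lying at the far right, 36 mm high, are fixed and not needed.)
Mind the look-alikes: they are no part of the job. What is shaped like the egg_tan but red or yellow is not meant.

How it is judged:
By the outcome, as a careful person would: the job done as asked, in the order asked, and still so for the second after the job is handed in, with the robot touching nothing.
It also fails if it takes over 96 s, if anything falls off the work surface, if the arm or the gripper's body presses on something with over 40 N, if the wrist force passes 120 N, or if a joint passes its speed limit or range.

## Working session

There is one attempt and no reset: what is moved stays moved. The work goes in short steps, Python scripts to look and compute and a tool call to move; the robot and the scene stay as the last step left them, time stands still between calls to the robot, and variables do not carry over. Pictures are saved under pics/ and viewed, at most 14 in all, crops included, and the job is handed in when it is done.

Besides the shell and the picture viewer there is one more tool, called after "Emit:" as name(argument=value, ...) on one line, values as JSON. jog_arm: Moves the arm, as the interface text tells. Its arguments: {"type":"object","properties":{"deltas":{"type":"string"},"gripper":{"type":"number"},"squeeze":{"type":"number"}},"required":["deltas"]}

```bash
mkdir -p pics
cat > h.py <<'E'
import numpy as np, cv2
from plant import get_state, cams, ctrl
def cam(n):
    c=cams.read_camera(n); h=c["color"].shape[0]
    f=h/2/np.tan(np.radians(c["vfov"])/2)
    K=np.array([[f,0,c["cx"]],[0,f,c["cy"]],[0,0,1.]])
    return c["color"],K,np.array(c["distortion"],float),np.array(c["rvec"],float),np.array(c["tvec"],float)
def ray(px,C,z):
    _,K,D,r,t=C; R=cv2.Rodrigues(r)[0]
    u=cv2.undistortPoints(np.array(px,float).reshape(-1,1,2),K,D).reshape(-1,2)
    d=np.c_[u,np.ones(len(u))]@R; o=-R.T@t.ravel()
    return o+d*((z-o[2])/d[:,2])[:,None]
E
python3 - <<'E'
from h import *
for n in("scene","top"):
    C=cam(n); cv2.imwrite(f"pics/{n}0.png",C[0]); np.savez(n+"0.npz",*C)
    R=cv2.Rodrigues(C[3])[0]; print(n,-R.T@C[4].ravel(),R[2])
print(get_state())
E
```

```text
scene [1.3027751  0.0176122  0.92452555] [-0.63016046  0.05183189 -0.77473302]
top [0.53149168 0.06485894 1.07850886] [ 0.06679616  0.00442333 -0.99775684]
{'time': 0.1, 'qpos': array([ 1.19398706e+00,  2.87109641e-01,  1.57800508e+00, -4.65704628e-05,
        1.27861160e+00, -1.50011672e-01]), 'dq': array([-5.05300135e-05, -1.24502990e-03, -2.22226497e-03, -2.70276945e-04,
        1.17776505e-03, -4.21306233e-04]), 'joint_efforts': array([-3.46223324e-04, -4.07294011e+01, -2.93699867e+01, -1.95802922e-04,
        3.43518135e-03,  6.27875522e-06]), 'eef_pos': array([0.15156486, 0.65720269, 0.24907757]), 'tcp_rot': array([ 1.13149164e-01,  9.93577439e-01, -1.03583705e-03, -2.56253603e-04]), 'contact_force': array([ 0.27999148,  0.54984326, -0.52518224]), 'wrist_torque': array([0.02473866, 0.02414003, 0.0083686 ]), 'finger_force': 0.0, 'opening': 0.9995657080945749}
```

View pics/scene0.png

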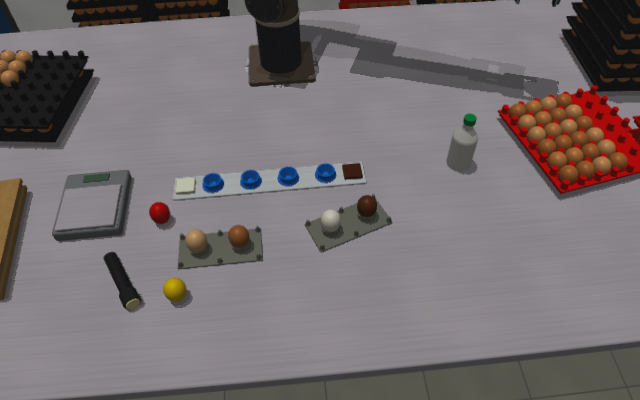

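View pics/top0.png

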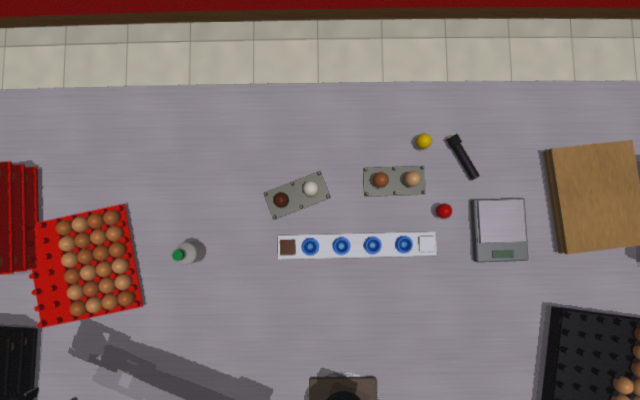

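The scene picture shows, left to right, tan (196,240), brown (238,236), white (331,221) and dark (367,206). The red (160,213) and yellow (175,289) objects are look-alikes. In the top picture the dark tile is at (288,247), the cups are at x≈310, 341, 372 and 403, and the cream tile is at (427,244). The eggs are dark (281,200), white (311,188), brown (380,180) and tan (413,179). I'll measure these in both cameras and confirm them in one crop.

```bash
cat > m.py <<'E'
from h import *
def ld(n):
    d=np.load(n+"0.npz"); return [d[k] for k in d.files]
T,S=ld("top"),ld("scene")
seeds={"top":dict(dark=(281,200),white=(311,188),brown=(380,180),tan=(413,179),c1=(310,246),c2=(341,246),c3=(372,245),c4=(403,244)),
"scene":dict(dark=(367,206),white=(331,221),brown=(238,236),tan=(196,240),c1=(325,173),c2=(288,176),c3=(250,180),c4=(213,183))}
out={}
for n,C in(("top",T),("scene",S)):
    im=C[0]; vis=im.copy(); 
    for k,(x,y) in seeds[n].items():
        r=16; p=im[y-r:y+r+1,x-r:x+r+1].astype(int); yy,xx=np.mgrid[-r:r+1,-r:r+1]
        b,g,rd=p[...,0],p[...,1],p[...,2]
        if k[0]=="c" : m=(b-rd>50)
        elif k=="white": m=(p.sum(2)>390) if 0 else (rd>150)
        else: m=(rd-b>22)
        m&=(xx**2+yy**2<14**2)
        nl,l,st,ce=cv2.connectedComponentsWithStats(m.astype(np.uint8))
        i=1+st[1:,4].argmax()
        cs=cv2.findContours((l==i).astype(np.uint8),cv2.RETR_EXTERNAL,cv2.CHAIN_APPROX_NONE)[0]
        h=cv2.convexHull(max(cs,key=len)); big=np.zeros_like(m,np.uint8); cv2.fillPoly(big,[h],1)
        ys,xs=np.nonzero(big); px=(xs.mean()+x-r,ys.mean()+y-r)
        out[n,k]=px; z=0.022 if k[0]=="c" and len(k)==2 else .039
        print(n,k,np.round(px,1),st[i,2:4],len(xs),ray([px],C,z)[0].round(4))
        cv2.drawContours(vis,[h+np.array([x-r,y-r])],-1,(0,255,0),1) if 0 else cv2.circle(vis,(int(px[0]+.5),int(px[1]+.5)),1,(255,255,0),-1)
    x0,y0=(255,160) if n=="top" else (165,150)
    v=cv2.resize(vis[y0:y0+110,x0:x0+235],None,fx=3.4,fy=3.4,interpolation=cv2.INTER_NEAREST)
    if n=="top": V=[v]
    else: cv2.imwrite("pics/crop1.png",cv2.resize(np.vstack(V+[v]),(640,600)))
E
python3 m.py
```

```text
top dark [280.7 199.5] [14 14] 160 [0.6012 0.1678 0.039 ]
top white [310.8 187.8] [12 12] 116 [0.6335 0.0824 0.039 ]
top brown [380.7 179.3] [16 15] 196 [ 0.6551 -0.1161  0.039 ]
top tan [412.6 178.5] [16 16] 207 [ 0.6564 -0.2066  0.039 ]
top c1 [309.7 246.3] [18 18] 262 [0.4677 0.0875 0.022 ]
top c2 [341.1 245.6] [19 18] 265 [ 0.4686 -0.0019  0.022 ]
top c3 [372.4 244.7] [18 18] 258 [ 0.47   -0.0909  0.022 ]
top c4 [403.6 244. ] [18 17] 259 [ 0.4709 -0.1798  0.022 ]
scene dark [366.6 203.4] [19 17] 257 [0.5899 0.1677 0.039 ]
scene white [329.4 215. ] [16 13] 153 [0.6139 0.0823 0.039 ]
scene brown [238.2 235.8] [21 23] 382 [ 0.6499 -0.1159  0.039 ]
scene tan [195.4 240. ] [22 23] 398 [ 0.6518 -0.2064  0.039 ]
scene c1 [325.  172.7] [21 20] 336 [0.4724 0.0858 0.022 ]
scene c2 [287.7 176. ] [22 20] 341 [ 0.4736 -0.0032  0.022 ]
scene c3 [250.1 179.2] [22 19] 342 [ 0.4747 -0.0923  0.022 ]
scene c4 [212.5 182.5] [21 20] 344 [ 0.476 -0.181  0.022]
```

View pics/crop1.png

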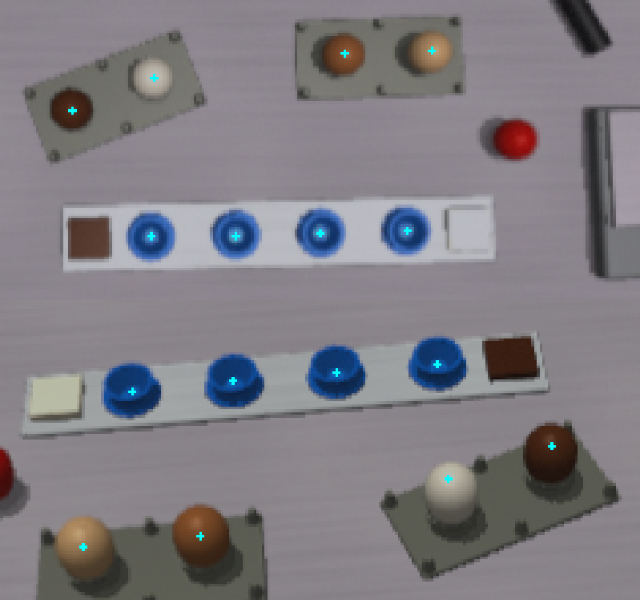

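The crop confirms it: dark (72,110), white (153,77), brown (345,53) and tan (432,50) are the four real eggs. The red ball is at (516,139), and the dark tile sits beside the left (+y) cup. I'm moving over the dark egg now, with the gripper partly open.

Emit:
jog_arm(deltas="0.9 -0.98 0 0 0 -0.49;0.9 -0.98 0 0 0 -0.49;0.9 -0.98 0 0 0 -0.49;0.9 -0.98 0 0 0 -0.49;0.9 -0.98 0 0 0 -0.49;0.9 -0.98 0 0 0 -0.49;0.9 -0.98 0 0 0 -0.49;0.9 -0.98 0 0 0 -0.49;0.9 -0.98 0 0 0 -0.49;0.9 -0.98 0 0 0 -0.49;0.9 -0.98 0 0 0 -0.49;0.9 -0.98 0 0 0 -0.49;0.9 -0.98 0 0 0 -0.49;0.9 -0.98 0 0 0 -0.49;0.9 -0.98 0 0 0 -0.49;0.9 -0.98 0 0 0 -0.49;0.9 -0.98 0 0 0 -0.49;0.9 -0.98 0 0 0 -0.49;0.9 -0.98 0 0 0 -0.49;0.9 -0.98 0 0 0 -0.49", gripper=0.75, squeeze=20)

```text
time: 2.6
eef_pos: [0.5119, 0.2649, 0.2497]
tcp_rot: [0.568, 0.823, -0.0, -0.0]
contact_force: [-0.4, 0.3, -0.2]
opening: 0.751
finger_force: 0.0
```

Emit:
jog_arm(deltas="0.89 -0.97 -0.9 0 0 0;0.89 -0.97 -0.9 0 0 0;0.89 -0.97 -0.9 0 0 0;0.89 -0.97 -0.9 0 0 0;0.89 -0.99 -0.9 0 0 0;0 0 -0.9 0 0 0;0 0 0 0 0 0;0 0 0 0 0 0")

```text
time: 3.6
eef_pos: [0.6004, 0.1691, 0.1427]
tcp_rot: [0.567, 0.824, 0.0, -0.0]
contact_force: [0.1, -0.4, 0.1]
opening: 0.751
finger_force: 0.0
```

Run:
```python
from h import *
V=[]
for n,(x,y) in(("top",(220,150)),("scene",(300,120))):
    C=cam(n); v=C[0][y:y+110,x:x+140]; V.append(cv2.resize(v,None,fx=4,fy=4))
cv2.imwrite("pics/a.png",cv2.resize(np.hstack(V),(800,314)))
print(get_state()["eef_pos"])
```

```text
[0.6008998  0.16911733 0.14349999]
```

View pics/a.png

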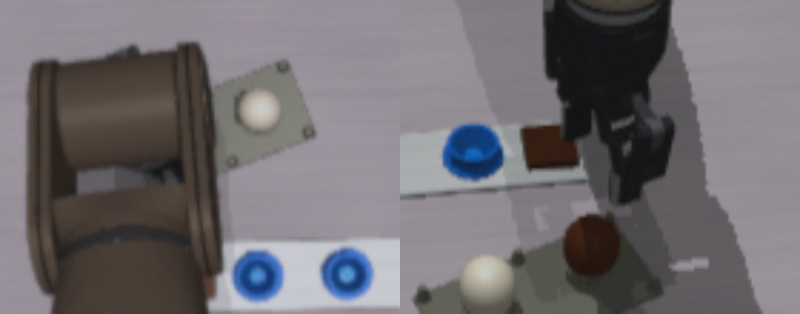

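The scene crop shows the open fingers above the dark egg (crop 590,245). The top view is hidden by the arm. I'm descending in two stages.

Emit:
jog_arm(deltas="0 -0.05 -0.8 0 0 0;0 0 -0.8 0 0 0;0 0 -0.4 0 0 0;0 0 -0.2 0 0 0;0 0 0 0 0 0")

```text
time: 4.32
eef_pos: [0.6007, 0.1673, 0.0979]
tcp_rot: [0.567, 0.823, -0.0, -0.0]
contact_force: [0.3, 0.2, -0.2]
opening: 0.749
finger_force: 0.0
```

Run:
```python
from h import *
C=cam("scene"); v=C[0][150:250,310:450]
cv2.imwrite("pics/b.png",cv2.resize(v,None,fx=5,fy=5,interpolation=cv2.INTER_CUBIC))
s=get_state();print(s["eef_pos"],s["contact_force"])
```

```text
[0.60093679 0.16730798 0.0984311 ] [-0.77950995  0.24790853 -0.17342115]
```

View pics/b.png

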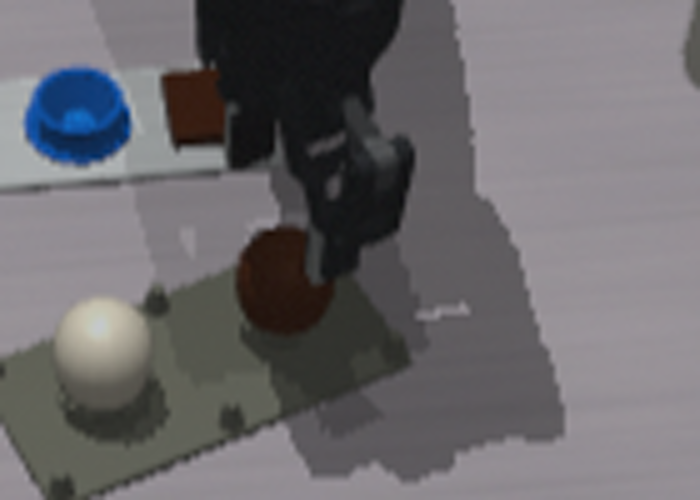

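Run:
```python
from h import *
d=np.load("scene0.npz"); _,K,D,r,t=[d[k] for k in d.files]
e=np.array([.601,.1675,.042]);u=np.array([.935,.355,0]);w=np.array([-.355,.935,0])
P=[e]+[np.array([.601,.1675,z])+s*u*k+w*q for s in(1,-1) for k in (.032,.046) for q in(-.011,.011) for z in(.085,)]
p=cv2.projectPoints(np.array(P),r,t,K,D)[0].reshape(-1,2)
print(((p-[310,150])*5).round())
```

```text
[[286. 282.]
 [306. 280.]
 [352. 262.]
 [323. 303.]
 [368. 285.]
 [233. 177.]
 [278. 160.]
 [218. 156.]
 [262. 139.]]
```

The projected finger outline matches the picture: near tip at crop (306–352, 270), far tip at (230–278, 160). The grasp is aligned, so I'll descend and grip.

Emit:
jog_arm(deltas="0 0 -0.7 0 0 0;0 0 -0.7 0 0 0;0 0 -0.7 0 0 0;0 0 -0.4 0 0 0;0 0 -0.2 0 0 0;0 0 0 0 0 0")

```text
time: 5.12
eef_pos: [0.6007, 0.1673, 0.0441]
tcp_rot: [0.567, 0.823, -0.0, -0.0]
contact_force: [0.4, 0.1, -0.2]
opening: 0.749
finger_force: 0.0
```

Emit:
jog_arm(deltas="0 0 0 0 0 0;0 0 0 0 0 0;0 0 0 0 0 0;0 0 0 0 0 0;0 0 0 0 0 0;0 0 0 0 0 0", gripper=0.3, squeeze=25)

```text
time: 5.88
eef_pos: [0.601, 0.1673, 0.0449]
tcp_rot: [0.567, 0.823, 0.0, 0.0]
contact_force: [-2.2, -1.9, 4.5]
opening: 0.502
finger_force: 26.0
```

Emit:
jog_arm(deltas="0 0 0.2 0 0 0;0 0 0.4 0 0 0;0 0 0.6 0 0 0;0 0 0.8 0 0 0;0 0 0.8 0 0 0;0 0 0.7 0 0 0;-0.4 -0.25 0 0 0 0;-0.8 -0.5 0 0 0 0;-0.8 -0.5 0 0 0 0;-0.8 -0.5 0 0 0 0;-0.8 -0.5 0 0 0 0;-0.8 -0.5 0 0 0 0;-0.8 -0.5 0 0 0 0;-0.8 -0.4 0 0 0 0;-0.6 -0.32 0 0 0 0;0 0 0 0 0 0;0 0 0 0 0 0")

```text
time: 8.0
eef_pos: [0.4691, 0.0879, 0.1145]
tcp_rot: [0.567, 0.823, 0.0, 0.0]
contact_force: [-0.4, 0.1, -0.1]
opening: 0.498
finger_force: 25.7
```

Emit:
jog_arm(deltas="0 0 -0.8 0 0 0;0 0 -0.7 0 0 0;0 0 -0.4 0 0 0;0 0 -0.2 0 0 0;0 0 0 0 0 0")

```text
time: 8.62
eef_pos: [0.4686, 0.0879, 0.072]
tcp_rot: [0.567, 0.823, -0.0, -0.0]
contact_force: [0.3, -0.8, -1.2]
opening: 0.507
finger_force: 25.7
```

Run:
```python
from h import *
C=cam("scene"); v=C[0][120:220,260:400]
cv2.imwrite("pics/c.png",cv2.resize(v,None,fx=5,fy=5,interpolation=cv2.INTER_CUBIC))
s=get_state();e=s["eef_pos"];print(e,s["opening"],s["finger_force"])
p=cv2.projectPoints(np.array([[*e[:2],e[2]-.036],[*e[:2],e[2]]]),C[3],C[4],C[1],C[2])[0].reshape(-1,2)
print(((p-[260,120])*5).round())
```

```text
[0.46893231 0.0879425  0.07238848] 0.5027832618646446 25.692710280418396
[[329. 237.]
 [328. 184.]]
```

View pics/c.png

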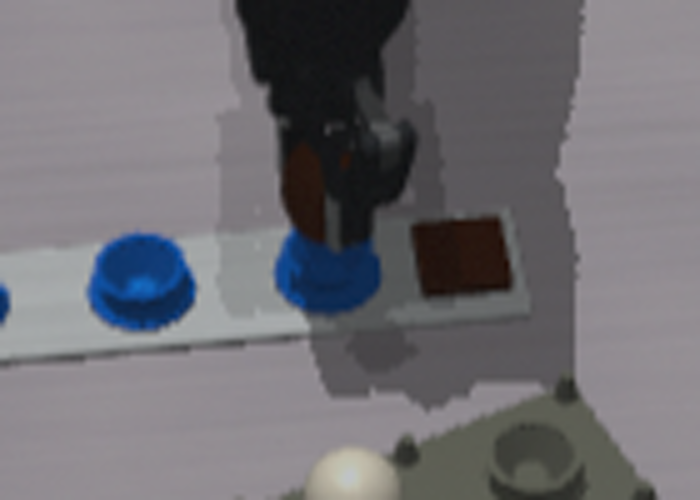

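Cup 1's base is at crop (328,270), directly under the egg's projected tip at (329,237). The cup bases flare wider than the rims, so the measured blobs really sit at about z = 10 mm. That moves the cup centres to roughly x = 0.467 and y = 0.0875, -0.003, -0.093 and -0.183. I'll shift about 2 mm in x and lower the egg.

Emit:
jog_arm(deltas="-0.09 -0.03 -0.3 0 0 0;0 0 -0.4 0 0 0;0 0 -0.3 0 0 0;0 0 -0.2 0 0 0;0 0 -0.1 0 0 0;0 0 0 0 0 0;0 0 0 0 0 0")

```text
time: 9.55
eef_pos: [0.4671, 0.0873, 0.0465]
tcp_rot: [0.567, 0.823, 0.0, 0.0]
contact_force: [-0.3, 0.5, -0.4]
opening: 0.502
finger_force: 25.7
```

Emit:
jog_arm(deltas="0 0 -0.05 0 0 0;0 0 -0.05 0 0 0;0 0 0 0 0 0")

```text
time: 9.93
eef_pos: [0.4674, 0.0875, 0.0448]
tcp_rot: [0.568, 0.823, 0.0, 0.0]
contact_force: [-0.5, 0.3, 2.8]
opening: 0.503
finger_force: 25.9
```

It has seated (2.8 N upward), so I'll release.

Emit:
jog_arm(deltas="0 0 0 0 0 0;0 0 0 0 0 0;0 0 0 0 0 0;0 0 0 0 0 0", gripper=0.75)

```text
time: 10.42
eef_pos: [0.4668, 0.0873, 0.0442]
tcp_rot: [0.567, 0.823, -0.0, -0.0]
contact_force: [0.0, -0.2, -0.0]
opening: 0.751
finger_force: 0.0
```

Emit:
jog_arm(deltas="0 0 0.4 0 0 0;0 0 0.8 0 0 0;0 0 1 0 0 0;0 0 1 0 0 0;0 0 1 0 0 0;0.8 0 0 0 0 0;1 0 0 0 0 0;1 0 0 0 0 0;1 0 0 0 0 0;1 0 0 0 0 0;1 -0.05 0 0 0 0;1 -0.1 0 0 0 0;1 -0.1 0 0 0 0;0.5 0 0 0 0 0;0 0 0 0 0 0;0 0 0 0 0 0")

```text
time: 12.42
eef_pos: [0.6323, 0.0825, 0.1279]
tcp_rot: [0.567, 0.823, -0.0, -0.0]
contact_force: [0.3, -0.3, -0.4]
opening: 0.75
finger_force: 0.0
```

Run:
```python
from h import *
V=[]
for n,(x,y) in(("top",(255,180)),("scene",(260,120))):
    C=cam(n); v=C[0][y:y+110,x:x+140]; V.append(cv2.resize(v,None,fx=4,fy=4))
cv2.imwrite("pics/d.png",cv2.resize(np.hstack(V),(800,314)))
print(get_state()["eef_pos"])
```

```text
[0.63233841 0.08245341 0.12818734]
```

View pics/d.png

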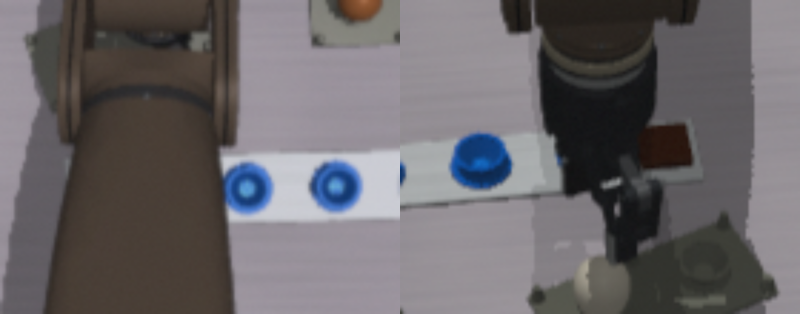

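Both views of cup 1 are blocked by the arm, so I'll check it later. The fingers are aligned over the white egg, at scene crop (603,282).

Emit:
jog_arm(deltas="0.03 0 -0.8 0 0 0;0 0 -0.8 0 0 0;0 0 -0.8 0 0 0;0 0 -0.8 0 0 0;0 0 -0.5 0 0 0;0 0 -0.3 0 0 0;0 0 -0.2 0 0 0;0 0 0 0 0 0;0 0 0 0 0 0")

```text
time: 13.65
eef_pos: [0.6339, 0.0823, 0.0449]
tcp_rot: [0.567, 0.823, 0.0, 0.0]
contact_force: [1.0, -0.8, 0.5]
opening: 0.749
finger_force: 0.0
```

Emit:
jog_arm(deltas="0 0 0 0 0 0;0 0 0 0 0 0;0 0 0 0 0 0;0 0 0 0 0 0;0 0 0 0 0 0;0 0 0 0 0 0", gripper=0.3, squeeze=25)

```text
time: 14.4
eef_pos: [0.6334, 0.0822, 0.0446]
tcp_rot: [0.567, 0.823, -0.0, -0.0]
contact_force: [-4.3, -2.1, 5.5]
opening: 0.501
finger_force: 26.1
```

Emit:
jog_arm(deltas="0 0 0.2 0 0 0;0 0 0.4 0 0 0;0 0 0.6 0 0 0;0 0 0.8 0 0 0;0 0 0.8 0 0 0;0 0 0.7 0 0 0;-0.27 -0.45 0 0 0 0;-0.5 -0.8 0 0 0 0;-0.5 -0.8 0 0 0 0;-0.5 -0.8 0 0 0 0;-0.5 -0.8 0 0 0 0;-0.5 -0.8 0 0 0 0;-0.5 -0.8 0 0 0 0;-0.5 -0.8 0 0 0 0;-0.5 -0.8 0 0 0 0;-0.5 -0.8 0 0 0 0;-0.5 -0.8 0 0 0 0;-0.5 -0.8 0 0 0 0;-0.5 -0.8 0 0 0 0;-0.5 -0.8 0 0 0 0")

```text
time: 16.9
eef_pos: [0.4975, -0.1358, 0.1144]
tcp_rot: [0.567, 0.823, 0.0, 0.0]
contact_force: [-0.2, 0.5, -1.6]
opening: 0.502
finger_force: 25.7
```

Emit:
jog_arm(deltas="-0.5 -0.8 0 0 0 0;-0.5 -0.8 0 0 0 0;-0.4 -0.8 0 0 0 0;0 0 0 0 0 0;0 0 0 0 0 0;0 0 0 0 0 0")

```text
time: 17.65
eef_pos: [0.4704, -0.1823, 0.1143]
tcp_rot: [0.567, 0.824, 0.0, -0.0]
contact_force: [-0.7, 0.0, -0.4]
opening: 0.506
finger_force: 25.7
```

Lower to a few mm above the seat, and check cups 1 and 4 in the pictures.

Emit:
jog_arm(deltas="0 -0.03 -0.8 0 0 0;0 0 -0.8 0 0 0;0 0 -0.4 0 0 0;0 0 -0.2 0 0 0;0 0 0 0 0 0;0 0 0 0 0 0")

```text
time: 18.4
eef_pos: [0.4705, -0.1835, 0.0708]
tcp_rot: [0.567, 0.823, 0.0, 0.0]
contact_force: [-1.1, -0.3, -1.6]
opening: 0.503
finger_force: 25.7
```

Run:
```python
from h import *
V=[]
for n,(x,y) in(("top",(265,190)),("scene",(180,120))):
    C=cam(n); v=C[0][y:y+80,x:x+190]; V.append(cv2.resize(v,None,fx=3.6,fy=3.6,interpolation=cv2.INTER_CUBIC))
cv2.imwrite("pics/e.png",np.vstack(V)); print(V[0].shape)
e=get_state()["eef_pos"];print(e)
p=cv2.projectPoints(np.array([[*e[:2],e[2]-.036]]),C[3],C[4],C[1],C[2])[0].reshape(-1,2)
print(((p-[180,120])*3.6).round()+[0,288])
```

```text
(288, 684, 3)
[ 0.47048911 -0.18353139  0.07085515]
[[110. 494.]]
```

View pics/e.png

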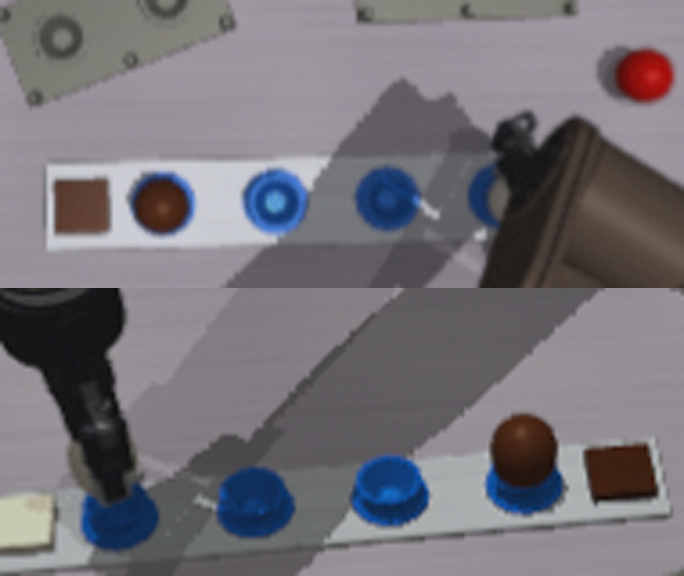

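Run:
```python
from h import *
for n,(x,y,o) in (("top",(265,190,0)),("scene",(180,120,288))):
    C=cam(n); e=get_state()["eef_pos"]
    p=cv2.projectPoints(np.array([[.4702,-.1828,.008],[.4702,-.1828,.024],[.4692,-.093,.008],[.467,.0875,.008],e]),C[3],C[4],C[1],C[2])[0].reshape(-1,2)
    print(((p-[x,y])*3.6).round()+[0,o])
    im=C[0].astype(int)
    for k,(a,b) in dict(c4=(212,183),c3=(250,180)).items() if n=="scene" else dict(c3=(372,245)).items():
        m=(im[...,0]-im[...,2]>50)[b-16:b+17,a-16:a+17]; xs=np.nonzero(m)[1]; print(k,(xs.min()+a-16-x)*3.6,(xs.max()+1+a-16-x)*3.6)
```

```text
[[498. 194.]
 [503. 195.]
 [387. 197.]
 [161. 203.]
 [519. 199.]]
c3 356.40000000000003 421.2
[[118. 521.]
 [114. 505.]
 [254. 509.]
 [524. 486.]
 [100. 456.]]
c4 82.8 158.4
c3 216.0 295.2
```

The dark egg is upright in cup 1, at scene crop (524,450). The white egg is within about 1 mm of cup 4's centre, so I'll lower it.

Emit:
jog_arm(deltas="0 0.05 -0.3 0 0 0;0 0 -0.4 0 0 0;0 0 -0.3 0 0 0;0 0 -0.15 0 0 0;0 0 -0.1 0 0 0;0 0 -0.05 0 0 0;0 0 0 0 0 0;0 0 0 0 0 0")

```text
time: 19.6
eef_pos: [0.4708, -0.1828, 0.0449]
tcp_rot: [0.567, 0.823, 0.0, 0.001]
contact_force: [1.2, -3.0, 2.2]
opening: 0.502
finger_force: 25.8
```

Emit:
jog_arm(deltas="0 -0.05 0 0 0 0;0 0 0 0 0 0;0 0 0 0 0 0")

```text
time: 19.98
eef_pos: [0.4708, -0.1833, 0.0447]
tcp_rot: [0.568, 0.823, 0.0, 0.001]
contact_force: [3.3, 1.0, 2.7]
opening: 0.503
finger_force: 25.9
```

Emit:
jog_arm(deltas="0 0 0 0 0 0;0 0 0 0 0 0;0 0 0 0 0 0;0 0 0 0 0 0", gripper=0.75)

```text
time: 20.48
eef_pos: [0.4698, -0.1832, 0.044]
tcp_rot: [0.567, 0.823, -0.0, -0.0]
contact_force: [-0.1, 0.2, -0.1]
opening: 0.752
finger_force: 0.0
```

Emit:
jog_arm(deltas="0 0 0.4 0 0 0;0 0 0.8 0 0 0;0 0 1 0 0 0;0 0 1 0 0 0;0 0 1 0 0 0;0.8 -0.1 0 0 0 -0.4;0.9 -0.1 0 0 0 -0.4;0.9 -0.1 0 0 0 -0.4;0.9 -0.1 0 0 0 -0.4;0.9 -0.1 0 0 0 -0.4;0.9 -0.1 0 0 0 -0.4;0.9 -0.1 0 0 0 -0.4;0.9 -0.1 0 0 0 -0.4;0.9 -0.1 0 0 0 -0.4;0.9 -0.1 0 0 0 0;0.4 -0.1 0 0 0 0;0 0 0 0 0 0;0 0 0 0 0 0")

```text
time: 22.72
eef_pos: [0.6556, -0.2052, 0.1285]
tcp_rot: [0.706, 0.709, -0.0, -0.0]
contact_force: [0.6, 0.6, 0.2]
opening: 0.754
finger_force: 0.0
```

Emit:
jog_arm(deltas="0 -0.03 -0.8 0 0 0;0 0 -0.8 0 0 0;0 0 -0.4 0 0 0;0 0 0 0 0 0;0 0 0 0 0 0")

```text
time: 23.35
eef_pos: [0.6564, -0.206, 0.0886]
tcp_rot: [0.706, 0.709, 0.0, 0.0]
contact_force: [-0.5, 0.1, 0.2]
opening: 0.751
finger_force: 0.0
```

Run:
```python
from h import *
C=cam("scene"); v=C[0][150:270,160:320]
cv2.imwrite("pics/f.png",cv2.resize(v,None,fx=4,fy=4,interpolation=cv2.INTER_CUBIC))
e=get_state()["eef_pos"];print(e)
P=[[e[0]+a,e[1]+b,e[2]-.013] for a in(.032,-.032) for b in(-.011,.011)]+[[.656,-.2058,.042]]
p=cv2.projectPoints(np.array(P),C[3],C[4],C[1],C[2])[0].reshape(-1,2)
print(((p-[160,150])*4).round())
```

```text
[ 0.65661311 -0.20609713  0.08898668]
[[100. 379.]
 [144. 375.]
 [110. 278.]
 [152. 275.]
 [141. 363.]]
```

View pics/f.png

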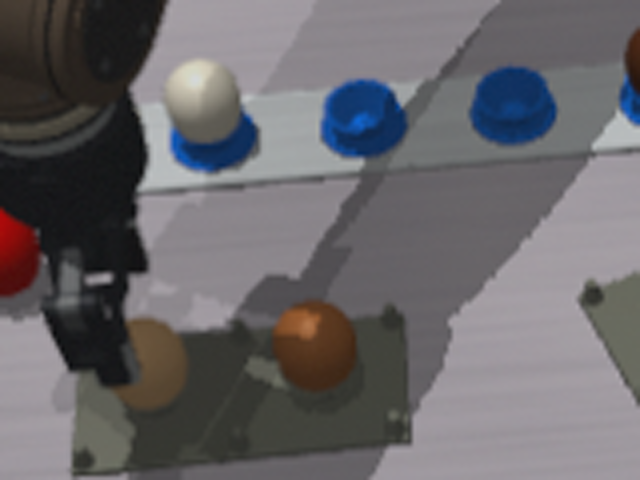

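The white egg stands in cup 4 at crop (203,105). The near finger at crop (115,380) matches the projection over the tan egg (141,363), so I'll grip it.

Emit:
jog_arm(deltas="0 0 -0.7 0 0 0;0 0 -0.7 0 0 0;0 0 -0.5 0 0 0;0 0 -0.3 0 0 0;0 0 0 0 0 0;0 0 0 0 0 0")

```text
time: 24.15
eef_pos: [0.6565, -0.2061, 0.0448]
tcp_rot: [0.706, 0.709, 0.0, 0.0]
contact_force: [-0.1, 0.8, 0.2]
opening: 0.754
finger_force: 0.0
```

Emit:
jog_arm(deltas="0 0 0 0 0 0;0 0 0 0 0 0;0 0 0 0 0 0;0 0 0 0 0 0;0 0 0 0 0 0;0 0 0 0 0 0", gripper=0.3, squeeze=25)

```text
time: 24.9
eef_pos: [0.6562, -0.2061, 0.0449]
tcp_rot: [0.706, 0.709, -0.0, 0.0]
contact_force: [-3.1, -0.8, 5.3]
opening: 0.501
finger_force: 26.1
```

Emit:
jog_arm(deltas="0 0 0.2 0 0 0;0 0 0.4 0 0 0;0 0 0.6 0 0 0;0 0 0.8 0 0 0;0 0 0.8 0 0 0;0 0 0.7 0 0 0;-0.4 0.25 0 0 0 0;-0.7 0.4 0 0 0 0;-0.75 0.45 0 0 0 0;-0.75 0.45 0 0 0 0;-0.75 0.45 0 0 0 0;-0.75 0.45 0 0 0 0;-0.75 0.45 0 0 0 0;-0.75 0.45 0 0 0 0;-0.75 0.45 0 0 0 0;-0.75 0.45 0 0 0 0;-0.75 0.45 0 0 0 0;-0.75 0.45 0 0 0 0;-0.5 0.3 0 0 0 0;-0.25 0.2 0 0 0 0")

```text
time: 27.4
eef_pos: [0.4683, -0.0924, 0.114]
tcp_rot: [0.706, 0.709, -0.0, -0.0]
contact_force: [-0.3, -0.7, -0.2]
opening: 0.503
finger_force: 25.8
```

Emit:
jog_arm(deltas="0 0 0 0 0 0;0 0 0 0 0 0;0 0 -0.8 0 0 0;0 0 -0.8 0 0 0;0 0 -0.4 0 0 0;0 0 -0.2 0 0 0;0 0 0 0 0 0;0 0 0 0 0 0")

```text
time: 28.4
eef_pos: [0.4695, -0.093, 0.0708]
tcp_rot: [0.706, 0.709, 0.0, 0.0]
contact_force: [0.7, 0.4, 0.5]
opening: 0.5
finger_force: 25.8
```

Emit:
jog_arm(deltas="0 0 -0.3 0 0 0;0 0 -0.4 0 0 0;0 0 -0.3 0 0 0;0 0 -0.15 0 0 0;0 0 -0.1 0 0 0;0 0 -0.05 0 0 0;0 0 0 0 0 0;0 0 0 0 0 0")

```text
time: 29.4
eef_pos: [0.4694, -0.0934, 0.045]
tcp_rot: [0.706, 0.709, -0.0, 0.0]
contact_force: [-3.3, -3.2, 4.7]
opening: 0.501
finger_force: 26.1
```

Emit:
jog_arm(deltas="0 0 0 0 0 0;0 0 0 0 0 0;0 0 0 0 0 0;0 0 0 0 0 0", gripper=0.75)

```text
time: 29.9
eef_pos: [0.469, -0.0927, 0.0441]
tcp_rot: [0.706, 0.709, 0.0, -0.0]
contact_force: [-0.3, -0.0, 0.5]
opening: 0.747
finger_force: 0.0
```

Emit:
jog_arm(deltas="0 0 0.4 0 0 0;0 0 0.8 0 0 0;0 0 1 0 0 0;0 0 1 0 0 0;0 0 1 0 0 0;0.8 -0.1 0 0 0 0;0.9 -0.1 0 0 0 0;0.9 -0.1 0 0 0 0;0.9 -0.1 0 0 0 0;0.9 -0.1 0 0 0 0;0.9 -0.1 0 0 0 0;0.9 -0.1 0 0 0 0;0.9 -0.1 0 0 0 0;0.9 -0.1 0 0 0 0;0.9 -0.1 0 0 0 0;0.4 -0.1 0 0 0 0;0 0 0 0 0 0;0 0 0 0 0 0")

```text
time: 32.15
eef_pos: [0.6546, -0.1147, 0.1279]
tcp_rot: [0.706, 0.709, -0.0, -0.0]
contact_force: [0.1, -0.6, 0.2]
opening: 0.749
finger_force: 0.0
```

Emit:
jog_arm(deltas="0 0 -0.8 0 0 0;0 0 -0.8 0 0 0;0 0 -0.4 0 0 0;0 0 0 0 0 0;0 0 0 0 0 0")

```text
time: 32.78
eef_pos: [0.6555, -0.115, 0.0886]
tcp_rot: [0.706, 0.709, 0.0, 0.0]
contact_force: [-0.1, 0.1, 0.5]
opening: 0.747
finger_force: 0.0
```

Run:
```python
from h import *
C=cam("scene"); v=C[0][150:270,170:330]
cv2.imwrite("pics/g.png",cv2.resize(v,None,fx=4,fy=4,interpolation=cv2.INTER_CUBIC))
e=get_state()["eef_pos"];print(e)
P=[[e[0]+a,e[1]+b,e[2]-.013] for a in(.032,-.032) for b in(-.011,.011)]+[[.6547,-.1156,.042]]
p=cv2.projectPoints(np.array(P),C[3],C[4],C[1],C[2])[0].reshape(-1,2)
print(((p-[170,150])*4).round())
```

```text
[ 0.65560392 -0.11505857  0.08897254]
[[241. 362.]
 [285. 359.]
 [244. 263.]
 [286. 260.]
 [272. 347.]]
```

View pics/g.png

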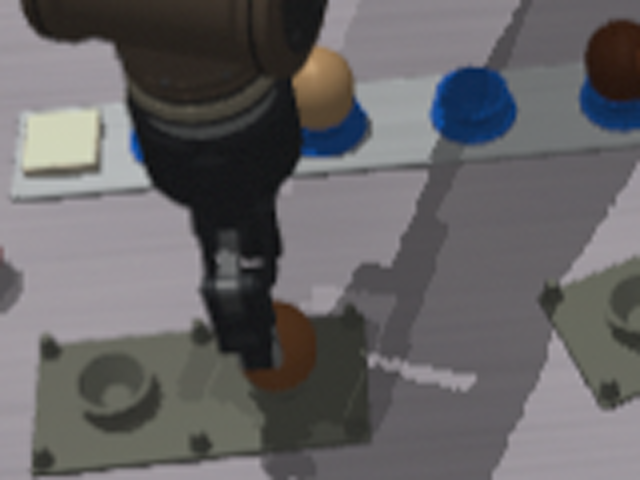

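The tan egg stands in cup 3 at crop (322,90), and the gripper is aligned on the brown egg at (275,345).

Emit:
jog_arm(deltas="-0.03 -0.03 -0.7 0 0 0;0 0 -0.7 0 0 0;0 0 -0.5 0 0 0;0 0 -0.3 0 0 0;0 0 0 0 0 0;0 0 0 0 0 0")

```text
time: 33.58
eef_pos: [0.6549, -0.1156, 0.0447]
tcp_rot: [0.706, 0.709, 0.0, 0.0]
contact_force: [0.0, -0.6, -0.4]
opening: 0.75
finger_force: 0.0
```

Emit:
jog_arm(deltas="0 0 0 0 0 0;0 0 0 0 0 0;0 0 0 0 0 0;0 0 0 0 0 0;0 0 0 0 0 0;0 0 0 0 0 0", gripper=0.3, squeeze=25)

```text
time: 34.33
eef_pos: [0.6545, -0.1156, 0.0448]
tcp_rot: [0.706, 0.709, -0.0, -0.0]
contact_force: [-3.5, -0.7, 5.8]
opening: 0.501
finger_force: 26.1
```

Emit:
jog_arm(deltas="0 0 0.2 0 0 0;0 0 0.4 0 0 0;0 0 0.6 0 0 0;0 0 0.8 0 0 0;0 0 0.8 0 0 0;0 0 0.7 0 0 0;-0.4 0.25 0 0 0 0;-0.7 0.4 0 0 0 0;-0.75 0.45 0 0 0 0;-0.75 0.45 0 0 0 0;-0.75 0.45 0 0 0 0;-0.75 0.45 0 0 0 0;-0.75 0.45 0 0 0 0;-0.75 0.45 0 0 0 0;-0.75 0.45 0 0 0 0;-0.75 0.45 0 0 0 0;-0.75 0.45 0 0 0 0;-0.75 0.45 0 0 0 0;-0.5 0.3 0 0 0 0;-0.25 0.2 0 0 0 0")

```text
time: 36.83
eef_pos: [0.467, -0.0021, 0.1144]
tcp_rot: [0.706, 0.709, 0.0, 0.0]
contact_force: [0.5, 0.3, -0.5]
opening: 0.506
finger_force: 25.7
```

Emit:
jog_arm(deltas="0 0 0 0 0 0;0 0 0 0 0 0;0 0 -0.8 0 0 0;0 0 -0.8 0 0 0;0 0 -0.4 0 0 0;0 0 -0.2 0 0 0;0 0 0 0 0 0;0 0 0 0 0 0")

```text
time: 37.83
eef_pos: [0.468, -0.0026, 0.0708]
tcp_rot: [0.706, 0.709, 0.0, 0.0]
contact_force: [0.0, 0.6, -0.3]
opening: 0.506
finger_force: 25.7
```

Emit:
jog_arm(deltas="0 0 -0.3 0 0 0;0 0 -0.4 0 0 0;0 0 -0.3 0 0 0;0 0 -0.15 0 0 0;0 0 -0.1 0 0 0;0 0 -0.05 0 0 0;0 0 0 0 0 0;0 0 0 0 0 0")

```text
time: 38.83
eef_pos: [0.4682, -0.0028, 0.0449]
tcp_rot: [0.706, 0.709, 0.0, 0.001]
contact_force: [0.2, -2.3, 1.9]
opening: 0.502
finger_force: 25.9
```

It has seated, so I'll release, retreat upward and forward, and inspect all four.

Emit:
jog_arm(deltas="0 0 0 0 0 0;0 0 0 0 0 0;0 0 0 0 0 0;0 0 0 0 0 0", gripper=0.75)

```text
time: 39.33
eef_pos: [0.4673, -0.0024, 0.0441]
tcp_rot: [0.706, 0.709, -0.0, -0.0]
contact_force: [-0.3, 0.6, -0.3]
opening: 0.75
finger_force: 0.0
```

Emit:
jog_arm(deltas="0 0 0.4 0 0 0;0 0 0.8 0 0 0;0 0 1 0 0 0;0 0 1 0 0 0;0 0 1 0 0 0;0 0 1 0 0 0;0 0 1 0 0 0;0 0 1 0 0 0;0 0 1 0 0 0;0 1 0 0 0 0;0 1 0 0 0 0;0 1 0 0 0 0;0 1 0 0 0 0;0 1 0 0 0 0;0 1 0 0 0 0;0 1 0 0 0 0;0 1 0 0 0 0;0 1 0 0 0 0;0 1 0 0 0 0;0 1 0 0 0 0")

```text
time: 41.82
eef_pos: [0.4676, 0.2182, 0.2099]
tcp_rot: [0.706, 0.709, 0.001, 0.0]
contact_force: [-0.2, 0.5, 0.3]
opening: 0.753
finger_force: 0.0
```

Emit:
jog_arm(deltas="0 1 0 0 0 0;0 1 0 0 0 0;0 1 0 0 0 0;0 0 0 0 0 0;0 0 0 0 0 0;0 0 0 0 0 0")

```text
time: 42.58
eef_pos: [0.4675, 0.277, 0.2082]
tcp_rot: [0.706, 0.708, -0.0, 0.0]
contact_force: [0.2, 1.0, -0.9]
opening: 0.755
finger_force: 0.0
```

Run:
```python
from h import *
V=[]
for n,(x,y) in(("top",(265,200)),("scene",(180,120))):
    C=cam(n); v=C[0][y:y+80,x:x+190]; V.append(cv2.resize(v,None,fx=3.6,fy=3.6,interpolation=cv2.INTER_CUBIC))
cv2.imwrite("pics/z.png",np.vstack(V))
```

View pics/z.png

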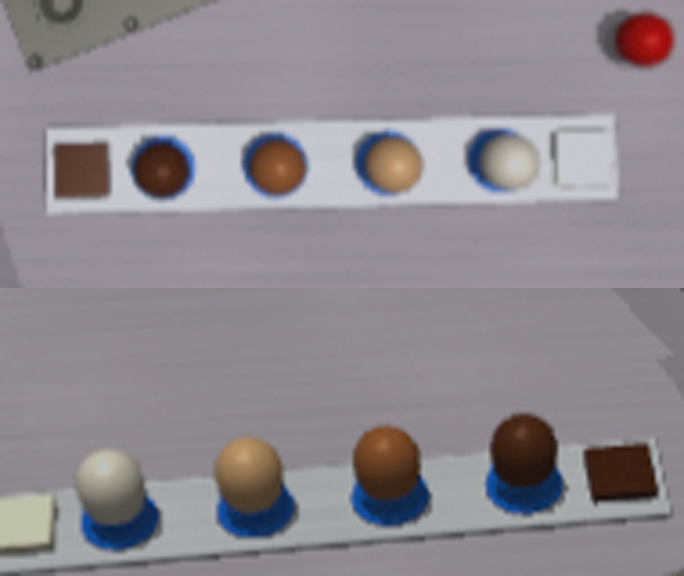

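All four eggs stand upright, going from dark (523,450) through brown and tan to white (112,487), and the gripper is clear. I'm handing the job in.

```bash
python3 -c "
from plant import ctrl; print(ctrl.sign_off())"
```

```text
the job is handed in; nothing more can be done
None
```

The four eggs stand upright and released in the blue cups, darkest beside the dark-brown tile, then brown, tan and off-white at the cream end; I handed the job in at about 43 s, having kept the arm clear of the sanitiser bottle.

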